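Hold the test stand's key switch on

TASK

Take the key with the flat rectangular head out of the wooden key block and push it fully home, past the sticky pins, into the key switch on top of the grey control box. Then turn it clockwise (seen from above) a quarter turn, right to the stop, and finish still gripping it and holding it turned there, because a spring turns it back if you let go. Leave the round-headed key in the block and do not disturb the hub, the bearing ring or the drill.

Things in the scene. Friction and masses are not known exactly. Their poses are not given: they have to be found in the camera images.
- key: The key to use, 60 g, upright in the key block, blade down, z up. Origin: centre of the underside of its black shoulder (30 x 16 mm, 0 to 5 mm above the origin), which at the start rests on the block. Above the shoulder is the head, below it the steel blade. It works either way round (a half turn about z changes nothing).
- key_head (a point): Middle of the key's head, 28 mm above its origin: a flat rectangular black plastic plate 32 mm wide (key x), 10 mm thick (key y, flat faces look along y), spanning 5 to 52 mm above the origin. Grip it by the flat faces.
- key_tip (a point): The key's point, 35 mm below its origin. Below the shoulder come a round neck 6 mm thick down to 10.5 mm, a flat blade 18 mm wide (key x) and 6 mm thick (key y) down to 26 mm, then a 45 degree point.
- round_key: The other key, to be left: same shoulder and 52 mm height, but a round black disc head 36 mm across and 10 mm thick and a round 7 mm steel stem. Origin and axes as for the key.
- block: Wooden key block, fixed to the bench, 150 x 55 mm (x, y), 42 mm high; origin at the centre of its underside. Two key slots at x = -38 and +38 mm, y = 0, long along block x, about 1.5 mm clear of the blade on each side. Each slot holds one key upright, the key's x along block x; which key is where varies.
- box: Grey control box, fixed, 150 x 170 mm (x, y), 85 mm high; origin at the centre of its underside. In the middle of its top is the key switch: a 56 x 56 mm aluminium plate, 8 mm thick, with the keyway. Nothing else on top is higher than 4 mm. Two lamp glasses and a black label panel lie on its +x side.
- keyway (a point): Centre of the keyway's mouth on the plate's top face, 93 mm above the bench; axes as the box, z up. The keyway is 20.5 mm long along x, 8.5 mm wide along y, bevelled, 8 mm deep in the plate; the plug's slot below is 20 x 8 mm, 30 mm deep. Fully home, the key's origin is at this point; the key can turn only within about 2 mm of home.
- plug (a joint): The lock plug under the plate, turned by the key: 0 at rest (slots in line), grows clockwise seen from above, hard stop at 1.45 rad. A spring turns it back: 0.03 N m at rest, 0.12 at the stop. With play the key turns about 1.55 rad to the stop. Two sticky spring pins in it press on the blade's narrow edges: expect 5 to 15 N over the last 12 mm.
- hub: Bystander: turned steel hub, flange 110 mm across, 95 mm high, standing on the bench; origin under its centre.
- bearing: Bystander: dark steel bearing ring 72 mm across, 18 mm high, lying on the bench; origin under its centre.
- drill: Bystander: cordless drill standing on its battery, 115 x 70 mm foot, 180 mm high, body lying along its x; origin under the battery's centre.
Not all that is in view belongs to the job. What is shaped like the key but red or white is not meant.

How it is judged:
On the way, in this order (a step that is already met when the one before it is completed fails the run):
1. the rectangular-headed key is lifted clear of the block (its shoulder more than 85 mm above the bench and more than 50 mm from where it stood) (height (world z) of key above 0.085 m and distance of key from where it was at the start of the episode above 0.05 m), for 0.1 s.
2. the key is fully home in the keyway, upright, before the plug is turned (z of key in the frame of keyway between -0.003 and 0.003 m and horizontal distance between key and keyway below 0.004 m and angle between key's own z axis and vertical below 0.15 rad and value of joint plug below 0.6 rad), for 0.05 s.
At the end, for the whole second after the job is handed in: The key is home in the keyway (shoulder within 3 mm of the plate, within 4 mm of the keyway's centre, tilted less than 0.15 rad), the plug stands beyond 1.2 rad (stop at 1.45) and the fingers still grip the key (over 2 N), all through the last second (z of key in the frame of keyway between -0.003 and 0.003 m and horizontal distance between key and keyway below 0.004 m and angle between key's own z axis and vertical below 0.15 rad and value of joint plug above 1.2 rad and contact force between the fingers and key above 2 N); the arm keeps its last pose, push and grip.
It fails at once if the round-headed key is moved more than 20 mm (distance of round_key from where it was at the start of the episode above 0.02 m).
It fails at once if the steel hub is moved more than 30 mm (distance of hub from where it was at the start of the episode above 0.03 m).
It fails at once if the bearing ring is moved more than 30 mm (distance of bearing from where it was at the start of the episode above 0.03 m).
It fails at once if the drill is moved more than 30 mm (distance of drill from where it was at the start of the episode above 0.03 m).
It also fails if it takes over 56 s, if anything falls off the work surface, if the arm or the gripper's body presses on something with over 40 N, if the wrist force passes 120 N, or if a joint passes its speed limit or range.

ROBOT

A 6-joint arm with a two-finger parallel gripper is mounted at the origin on the work surface. World frame = base frame: x ahead of the robot, y to its left, z up, the work surface at z = 0. Lengths are in m, angles in rad, forces in N, time in s.
With the tool pointing down it reaches from about 0.35 to 0.925 m from the base axis. Payload 6.4 kg.
Tool frame: the origin (TCP) lies midway between the tips of the shut fingers; the grasp point (between the pads) lies 19 mm behind it (bot.grip_point_offset is the distance from the TCP to the grasp point, in m); z points along the fingers, y is the line along which they close (so a half turn about z gives the same grasp; the last joint's range is limited). The gripper opens to 85 mm and grips with 20 to 120 N. Pads are 22 mm wide; open, the fingers measure 114 mm over their backs; the gripper's body (76 mm by 85 mm) begins 54 mm behind the grasp point. The pads swing forward as they close: fully open they stand 13 mm farther back than shut.
Start: joints at [-1.389, 0.245, 1.558, -0, 1.339, -0.174], TCP at [0.226, -0.609, 0.231] pointing down, gripper open.
Joint ranges: [-3.13, 3.13], [-1.02, 2.26], [0.13, 2.54], [-0.95, 4.09], [0.21, 2.88], [-2.74, 2.74]. Speed limits (rad/s): [2.57, 2.57, 3.14, 3.14, 3.14, 3.14].

INTERFACE

Orientations are given as a unit quaternion [x, y, z, w].
In Python, from plant import bot, imaging gives the robot as it stands.
- The arm moves only by the tool send_rows, never from a script. Its argument "plan" is a list of rows, each an object of numbers: "tx", "ty", "tz": the shift along the tool's x, y, z in cm; "turn": the turn about the tool's z in rad. In form: [{"tx": .., "ty": .., "tz": .., "turn": ..}, ...]. A call has 1 to 8 rows; each row shifts and turns the commanded pose from where the row before left it, along the tool's axes as they then stand; what a row does not reach is not made up. A row lasts 1/10 s, in which the tool goes at most 50 mm and 8.59 degrees, less where a joint would pass 70% of its speed; a pose out of reach is approached as far as the arm can. A call is refused whole if a number of a shift passes 5 or a number of a turn 0.15, either way. A call with a gripper value outside its range is refused whole. "gripper" is the opening, from 0 (shut) to 1 (fully open), set as the call begins (left out, the last holds). The fingers move at their own pace and stop on an object; "force" is the grip in N (left out, the last holds). Time passes only in rows, so rows that do not move let the fingers close. It gives the time, the measured TCP pose, the force, the opening and the grip force at its end, in the units of the state.
- bot.read_state(): the state, without advancing time (a new reading comes with each control period).
- imaging.read_camera(name): name is "side" or "top"; returns (picture, depth): 420x560x3 uint8, red, green, blue; 420x560 float32, m along the optical axis (not along the pixel's ray), 0 where there is no reading.
- imaging.camera_model(name): a dict with "camera_matrix" (3x3 intrinsics, pixels), "pose" (4x4, takes a point from camera to world coordinates). Camera axes: x right, y down, z forward; pixel columns grow to the right and rows downward; lengths in m; the calibration is good to about 2 mm. A picture is of the moment at which its call begins. camera_model takes no time and is no camera call.
- bot.finish_job(): hands the job in; it is judged then, once.
The state is a dict: "t": time; "joint_pos": joint angles; "qd": joint speeds; "tau": joint torques, N m; "eef_pos": TCP position; "orientation": TCP orientation; "wrist_force": force on the tool from outside, world axes, zero at the start; "moment": the same for the moment, N m; "grip_width": opening from 0.0 (shut) to 1.0 (fully open); "gripper_force": force on a finger pad.
Only numpy, scipy, OpenCV 4.12 (cv2) and the standard library are available. Lean on these libraries where they do the work, as an engineer would, in place of code of your own. Each camera call takes 0.05 s, during which the arm holds its last target. There are 200 camera calls.

## Working session

There is one attempt and no reset: what is moved stays moved. The work goes in short steps, Python scripts to look and compute and a tool call to move; the robot and the scene stay as the last step left them, time stands still between calls to the robot, and variables do not carry over. Pictures are saved under pics/ and viewed, at most 10 in all, crops included, and the job is handed in when it is done.

Besides the shell and the picture viewer there is one more tool, called after "Request:" as a command line: name --argument value ..., lists and objects as JSON in quotes. send_rows: Moves the arm, as the interface text tells. Its arguments: {"type":"object","properties":{"plan":{"type":"array","items":{"type":"object","properties":{"tx":{"type":"number"},"ty":{"type":"number"},"tz":{"type":"number"},"turn":{"type":"number"}}}},"gripper":{"type":"number"},"force":{"type":"number"}},"required":["plan"]}

```bash
mkdir -p pics; ls
python3 - <<'E'
from plant import bot, imaging
import cv2,numpy as np
for n in("top","side"):
    p,d=imaging.read_camera(n); np.savez(f"{n}0.npz",p=p,d=d)
    cv2.imwrite(f"pics/{n}0.png",p[:,:,::-1])
    m=imaging.camera_model(n); print(n,np.round(m["camera_matrix"],1).tolist(),np.round(m["pose"],3).tolist())
s=bot.read_state();print({k:np.round(v,3).tolist() for k,v in s.items()})
E
```

```text
pics
top [[474.7, 0.0, 284.4], [0.0, 474.7, 209.2], [0.0, 0.0, 1.0]] [[0.089, -0.972, 0.218, 0.278], [-0.996, -0.086, 0.02, 0.063], [-0.001, -0.219, -0.976, 1.472], [0.0, 0.0, 0.0, 1.0]]
side [[388.4, 0.0, 279.3], [0.0, 388.4, 207.0], [0.0, 0.0, 1.0]] [[-0.915, -0.245, 0.32, 0.242], [-0.403, 0.569, -0.717, 0.865], [-0.006, -0.785, -0.619, 0.775], [0.0, 0.0, 0.0, 1.0]]
{'t': 0.1, 'joint_pos': [-1.389, 0.246, 1.559, 0.0, 1.339, -0.174], 'qd': [0.001, -0.001, -0.003, -0.002, -0.001, 0.0], 'tau': [-0.0, -43.067, -32.713, -0.0, 0.003, -0.0], 'eef_pos': [0.226, -0.609, 0.23], 'orientation': [0.984, 0.177, 0.0, -0.001], 'wrist_force': [0.41, -0.019, -0.037], 'moment': [0.036, 0.07, -0.022], 'gripper_force': 0.0, 'grip_width': 0.995}
```

View pics/top0.png

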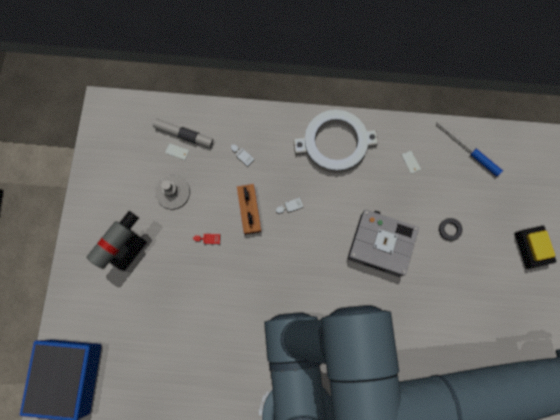

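View pics/side0.png

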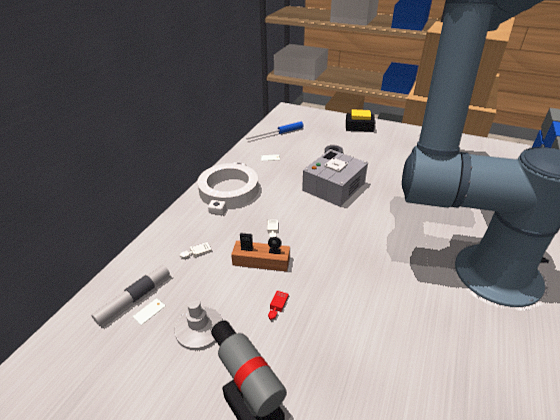

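The side view shows the block at about (262,255) with two black keys: a flat rectangular head at (246,242) and a round one at (274,243). In the top view these are (246,193), farther from the base, and (251,221). The red (210,239) and white (290,207), (243,155) key shapes are decoys. The control box is at (384,243), its plate at (385,241). Next I'll measure these and confirm with one crop.

```bash
cat > h.py <<'E'
import numpy as np,cv2
from plant import bot,imaging
def pts(n,d):
    m=imaging.camera_model(n);K=np.array(m["camera_matrix"]);T=np.array(m["pose"])
    v,u=np.indices(d.shape);r=np.stack([(u-K[0,2])/K[0,0],(v-K[1,2])/K[1,1],np.ones(d.shape)],-1)
    return (r*d[...,None])@T[:3,:3].T+T[:3,3]
def ray(n,uv,z):
    m=imaging.camera_model(n);K=np.array(m["camera_matrix"]);T=np.array(m["pose"])
    r=T[:3,:3]@np.linalg.solve(K,[uv[0],uv[1],1]);return T[:3,3]+r*(z-T[2,3])/r[2]
def rect(P):
    (c,s,a)=cv2.minAreaRect((P[:,:2]*1000).astype(np.float32));return np.round(c,1),np.round(s,1),round(a,1)
E
python3 - <<'E'
from h import *
im=[]
for n,(x,y) in (("side",(262,240)),("top",(249,209)),("top",(385,241))):
    z=np.load(f"{n}0.npz");im.append(cv2.resize(z["p"][y-32:y+32,x-32:x+32,::-1],(266,266),interpolation=cv2.INTER_CUBIC))
cv2.imwrite("pics/crop.png",np.hstack(im))
for n in("top","side"):
    z=np.load(f"{n}0.npz");p=z["p"].astype(int);P=pts(n,z["d"])
    R,G,B=p[...,0],p[...,1],p[...,2]
    near=lambda q,r:np.hypot(P[...,0]-q[0],P[...,1]-q[1])<r
    c=ray("top",(249,209),.05);b=ray("top",(385,241),.09);print(n,c,b)
    o=(R-B>50)&near(c,.12)&(P[...,2]>.036)&(P[...,2]<.048);print("block",rect(P[o]),o.sum())
    k=(R<60)&near(c,.1)&(P[...,2]>.055)&(P[...,2]<.105)
    nn,l,st,ce=cv2.connectedComponentsWithStats(k.astype(np.uint8))
    for i in range(1,nn):
        if st[i,4]>5: Q=P[l==i];print("key",rect(Q),st[i,4],ce[i].round(1),Q[:,2].max().round(3))
    t=near(b,.14)&(P[...,2]>.08)&(P[...,2]<.09);print("box",rect(P[t]),t.sum())
    t=near(b,.05)&(P[...,2]>.0895)&(P[...,2]<.098);print("plate",rect(P[t]),t.sum())
    t2=t&(R<90);print("slot",rect(P[t2]) if t2.sum()>2 else 0,t2.sum())
E
```

```text
top [0.58659177 0.2003479  0.05      ] [ 0.5174164  -0.21166692  0.09      ]
block (array([592.1, 203.5]), array([151.7,  52.7]), 14.7) 631
key (array([626. , 211.2]), array([27.3,  8.4]), 10.2) 33 [246.  194.7] 0.101
key (array([552. , 192.1]), array([27.4,  7.6]), 11.6) 31 [249.6 218.3] 0.098
box (array([ 516.4, -211.5]), array([170.6, 151.4]), 76.3) 2352
plate (array([ 519. , -210.7]), array([87.5, 84.1]), 71.6) 327
slot 0 1
side [0.58659177 0.2003479  0.05      ] [ 0.5174164  -0.21166692  0.09      ]
block (array([592.3, 204.9]), array([151.4,  59.8]), 14.2) 670
key (array([627.4, 216.9]), array([30.6,  9.3]), 14.1) 141 [245.8 239.6] 0.097
key (array([554.4, 197.4]), array([31.5,  9.9]), 8.1) 112 [274.2 242.7] 0.094
box (array([ 515.6, -211. ]), array([176. , 152.3]), 76.2) 1139
plate (array([ 522.8, -215.7]), array([68.1, 75.1]), 73.9) 183
slot 0 2
```

View pics/crop.png

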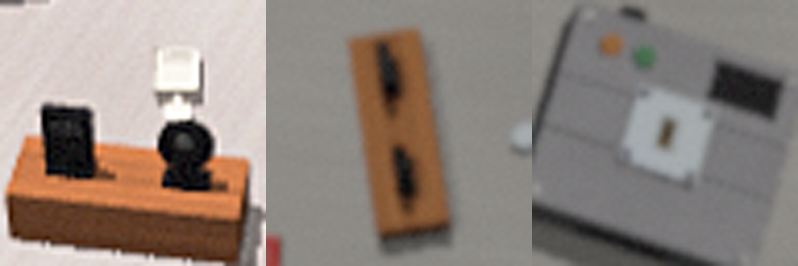

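The crop confirms it: the left key at side (246,242) has the flat rectangular head, on the block's +x end at top (246,194). The round one at (274,243) stays. The plate's slot is visible in the top view at about (385,241).

Key is at about (0.6285, 0.2135) with yaw 0.251. The box is at (0.516, -0.211) with yaw -0.239. I grip with tool yaw 0.251+π so that joint 6 has room for the clockwise quarter turn. First the move over to the key.

Request:
send_rows --plan '[{"tx": 3.32, "ty": -3.15}, {"tx": 3.32, "ty": -3.15}, {"tx": 3.32, "ty": -3.15}, {"tx": 3.32, "ty": -3.15}, {"tx": 3.32, "ty": -3.15}, {"tx": 3.32, "ty": -3.15}, {"tx": 3.32, "ty": -3.15}, {"tx": 3.32, "ty": -3.15}]' --gripper 1

```text
schema error: expected keys tx, ty, tz, turn
```

Request:
send_rows --plan '[{"tx": 3.32, "ty": -3.15}, {"tx": 3.32, "ty": -3.15}, {"tx": 3.32, "ty": -3.15}, {"tx": 3.32, "ty": -3.15}, {"tx": 3.32, "ty": -3.15}, {"tx": 3.32, "ty": -3.15}, {"tx": 3.32, "ty": -3.15}, {"tx": 3.32, "ty": -3.15}]'

```text
schema error: expected keys tx, ty, tz, turn
```

Request:
send_rows --plan '[{"tx": 3.32, "ty": -3.15}, {"tx": 3.32, "ty": -3.15}, {"tx": 3.32, "ty": -3.15}, {"tx": 3.32, "ty": -3.15}, {"turn": -0.15}, {"turn": -0.15}, {"turn": -0.15}, {"turn": -0.15}]'

```text
schema error: expected keys tx, ty, tz, turn
```

Request:
send_rows --plan '[{"turn": -0.15}, {"turn": -0.15}, {"turn": -0.15}, {"turn": -0.15}, {"turn": -0.15}, {"turn": -0.15}, {"turn": -0.15}, {"turn": -0.15}]'

```text
schema error: expected keys tx, ty, tz, turn
```

Request:
send_rows --plan '[{"turn": -0.15}, {"turn": -0.15}, {"turn": -0.15}, {"turn": -0.15}, {"turn": -0.15}, {"turn": -0.15}, {"turn": -0.15}, {"turn": -0.15}]'

```text
schema error: expected keys tx, ty, tz, turn
```

```bash
cat >> h.py <<'E'
from scipy.spatial.transform import Rotation as Ro
def togo(x,y,z,yaw):
    s=bot.read_state();R=Ro.from_quat(s["orientation"]).as_matrix();psi=np.arctan2(R[1,0],R[0,0])
    d=R.T@(np.array([x,y,z])-s["eef_pos"])*100
    print("t",round(s["t"],2),"tcp",np.round(s["eef_pos"],4),"psi",round(psi,3),"tz axis",R[:,2].round(3),"q",np.round(s["joint_pos"],2),"F",np.round(s["wrist_force"],1),"grip",round(s["grip_width"],3),round(s["gripper_force"],1))
    print("togo cm",d.round(2),"turn",round((psi-yaw+np.pi)%(2*np.pi)-np.pi,3))
E
python3 - <<'E'
from h import *
p,d=imaging.read_camera("side");np.savez("side1.npz",p=p,d=d)
p2,d2=imaging.read_camera("top");np.savez("top1.npz",p=p2,d=d2)
a=cv2.resize(p[100:310,180:460,::-1],(400,300));b=cv2.resize(p2[130:280,330:530,::-1],(400,300))
cv2.imwrite("pics/s1.png",np.hstack([a,b]))
togo(.6285,.2135,.053,.251+np.pi)
E
```

```text
t 0.2 tcp [ 0.2263 -0.609   0.2306] psi 0.356 tz axis [-0.     0.001 -1.   ] q [-1.39  0.25  1.56  0.    1.34 -0.17] F [-0.5  0.  -0.2] grip 1.004 0.0
togo cm [ 66.34 -63.07  17.85] turn -3.037
```

View pics/s1.png

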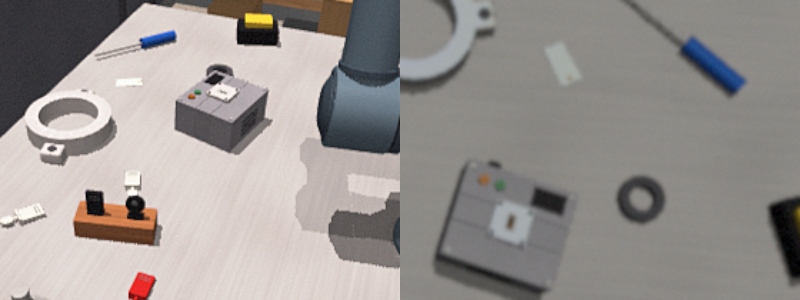

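The moves were refused because each row needs all four keys, so the picture shows the scene unchanged: box at (220,105) in the left pane, slot at (511,221) in the right. Resending.

Request:
send_rows --plan '[{"tx": 3.32, "ty": -3.15, "tz": 0, "turn": 0}, {"tx": 3.32, "ty": -3.15, "tz": 0, "turn": 0}, {"tx": 3.32, "ty": -3.15, "tz": 0, "turn": 0}, {"tx": 3.32, "ty": -3.15, "tz": 0, "turn": 0}, {"tx": 3.32, "ty": -3.15, "tz": 0, "turn": 0}, {"tx": 3.32, "ty": -3.15, "tz": 0, "turn": 0}, {"tx": 3.32, "ty": -3.15, "tz": 0, "turn": 0}, {"tx": 3.32, "ty": -3.15, "tz": 0, "turn": 0}]' --gripper 1

```text
t: 1.0
eef_pos: [0.388, -0.2788, 0.2313]
orientation: [0.984, 0.177, 0.0, 0.0]
wrist_force: [1.5, -0.1, -1.1]
grip_width: 1.002
gripper_force: 0.0
```

Request:
send_rows --plan '[{"tx": 3.32, "ty": -3.15, "tz": 0, "turn": 0}, {"tx": 3.32, "ty": -3.15, "tz": 0, "turn": 0}, {"tx": 3.32, "ty": -3.15, "tz": 0, "turn": 0}, {"tx": 3.32, "ty": -3.15, "tz": 0, "turn": 0}, {"tx": 3.32, "ty": -3.15, "tz": 0, "turn": 0}, {"tx": 3.32, "ty": -3.15, "tz": 0, "turn": 0}, {"tx": 3.32, "ty": -3.15, "tz": 0, "turn": 0}, {"tx": 3.32, "ty": -3.15, "tz": 0, "turn": 0}]'

```text
t: 1.8
eef_pos: [0.5493, 0.0501, 0.2313]
orientation: [0.984, 0.177, 0.0, 0.0]
wrist_force: [1.2, -0.4, 0.2]
grip_width: 0.998
gripper_force: 0.0
```

Request:
send_rows --plan '[{"tx": 3.32, "ty": -3.15, "tz": 0, "turn": 0}, {"tx": 3.32, "ty": -3.15, "tz": 0, "turn": 0}, {"tx": 3.32, "ty": -3.15, "tz": 0, "turn": 0}, {"tx": 3.32, "ty": -3.15, "tz": 0, "turn": 0}, {"tx": 0, "ty": 0, "tz": 0, "turn": -0.15}, {"tx": 0, "ty": 0, "tz": 0, "turn": -0.15}, {"tx": 0, "ty": 0, "tz": 0, "turn": -0.15}, {"tx": 0, "ty": 0, "tz": 0, "turn": -0.15}]'

```text
t: 2.6
eef_pos: [0.6292, 0.2127, 0.2308]
orientation: [0.886, 0.463, -0.0, -0.0]
wrist_force: [-0.2, -1.0, 0.6]
grip_width: 1.0
gripper_force: 0.0
```

Request:
send_rows --plan '[{"tx": 0, "ty": 0, "tz": 0, "turn": -0.15}, {"tx": 0, "ty": 0, "tz": 0, "turn": -0.15}, {"tx": 0, "ty": 0, "tz": 0, "turn": -0.15}, {"tx": 0, "ty": 0, "tz": 0, "turn": -0.15}, {"tx": 0, "ty": 0, "tz": 0, "turn": -0.15}, {"tx": 0, "ty": 0, "tz": 0, "turn": -0.15}, {"tx": 0, "ty": 0, "tz": 0, "turn": -0.15}, {"tx": 0, "ty": 0, "tz": 0, "turn": -0.15}]'

```text
t: 3.4
eef_pos: [0.6292, 0.2125, 0.2309]
orientation: [0.47, 0.882, -0.0, -0.0]
wrist_force: [-0.3, -0.4, 0.4]
grip_width: 1.0
gripper_force: 0.0
```

Request:
send_rows --plan '[{"tx": 0, "ty": 0, "tz": 0, "turn": -0.15}, {"tx": 0, "ty": 0, "tz": 0, "turn": -0.15}, {"tx": 0, "ty": 0, "tz": 0, "turn": -0.15}, {"tx": 0, "ty": 0, "tz": 0, "turn": -0.15}, {"tx": 0, "ty": 0, "tz": 0, "turn": -0.15}, {"tx": 0, "ty": 0, "tz": 0, "turn": -0.15}, {"tx": 0, "ty": 0, "tz": 0, "turn": -0.15}, {"tx": 0, "ty": 0, "tz": 0, "turn": -0.15}]'

```text
t: 4.2
eef_pos: [0.6292, 0.2125, 0.2309]
orientation: [-0.11, 0.994, -0.0, -0.0]
wrist_force: [0.0, -0.3, -0.7]
grip_width: 1.003
gripper_force: 0.0
```

Run:
```python
from h import *
togo(.6285,.2135,.053,.251+np.pi)
p,d=imaging.read_camera("side")
cv2.imwrite("pics/s2.png",cv2.resize(p[100:310,180:460,::-1],(800,600)))
# keyway from both clear top pictures: dark/brown slot pixels inside the bright plate
for f in("top0","top1"):
    z=np.load(f+".npz");q=z["p"][225:258,368:402].astype(int)
    q=cv2.resize(q.astype(np.uint8),None,fx=8,fy=8,interpolation=cv2.INTER_CUBIC)
    m=(q[...,2]<140).astype(np.uint8);br=(q.min(2)>150).astype(np.uint8)
    c,_=cv2.findContours(br,cv2.RETR_EXTERNAL,cv2.CHAIN_APPROX_NONE);c=max(c,key=cv2.contourArea)
    f2=lambda u,z:ray("top",((u[0]+.5)/8-.5+368,(u[1]+.5)/8-.5+225),z)
    W=np.array([f2(u[0],.093)[:2] for u in c]);print("plate",rect(W))
    h=np.zeros_like(m);cv2.drawContours(h,[cv2.convexHull(c)],-1,1,-1);m=cv2.erode(h,np.ones((40,40)))&m
    ys,xs=np.nonzero(m);W=np.array([f2((x,y),.093)[:2] for x,y in zip(xs,ys)]);print("slot",rect(W),(W.mean(0)*1000).round(1))
```

```text
t 4.2 tcp [0.6292 0.2125 0.2309] psi -2.921 tz axis [-0.001 -0.    -1.   ] q [ 0.16  0.28  1.52 -0.    1.35 -1.64] F [ 0.  -0.3 -0.7] grip 1.003 0.0
togo cm [ 0.04  0.11 17.79] turn -0.031
plate (array([ 518.4, -211.7]), array([54.2, 54.2]), 76.3)
slot (array([ 517.8, -210.9]), array([11.8, 23.6]), 77.9) [ 517.8 -210.9]
plate (array([ 518.5, -211.7]), array([54.2, 54.3]), 77.1)Traceback (most recent call last):
  File "<stdin>", line 14, in <module>
  File "<stdin>", line 11, in <lambda>
  File "h.py", line 8, in ray
    m=imaging.camera_model(n);K=np.array(m["camera_matrix"]);T=np.array(m["pose"])
ValueError: time passes only in moves, steps and waits
```

View pics/s2.png

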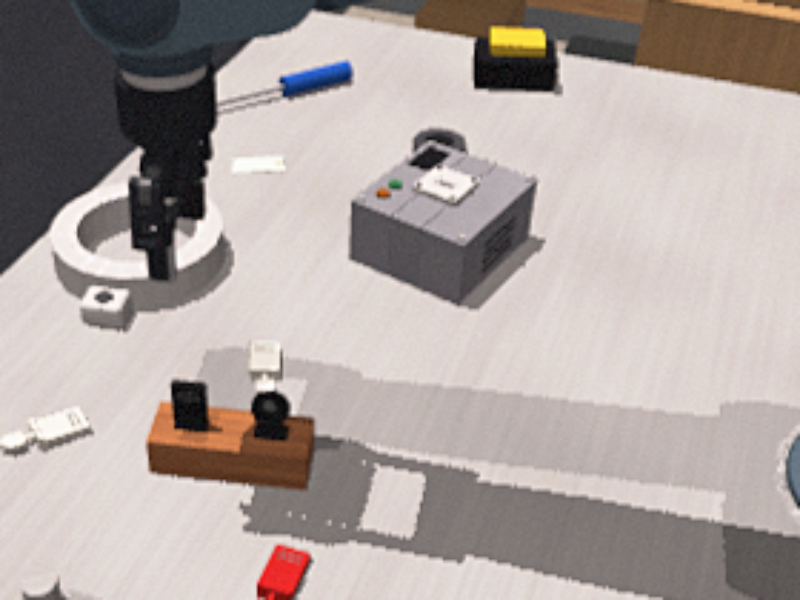

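The fingers are above the key at about (155,270) in the enlarged view; the key head is at (190,405) and the round key at (270,410), and both are untouched. The keyway measures (0.518, -0.2115) with yaw about -0.23. I descend and grip.

Request:
send_rows --plan '[{"tx": 0, "ty": 0.1, "tz": 4, "turn": -0.03}, {"tx": 0, "ty": 0, "tz": 4, "turn": 0}, {"tx": 0, "ty": 0, "tz": 4, "turn": 0}, {"tx": 0, "ty": 0, "tz": 2.5, "turn": 0}, {"tx": 0, "ty": 0, "tz": 2, "turn": 0}, {"tx": 0, "ty": 0, "tz": 1.3, "turn": 0}, {"tx": 0, "ty": 0, "tz": 0, "turn": 0}]'

```text
t: 4.95
eef_pos: [0.6276, 0.2132, 0.051]
orientation: [-0.121, 0.993, -0.0, -0.002]
wrist_force: [-0.8, 0.0, 0.7]
grip_width: 1.0
gripper_force: 0.0
```

Request:
send_rows --plan '[{"tx": 0, "ty": 0, "tz": 0, "turn": 0}, {"tx": 0, "ty": 0, "tz": 0, "turn": 0}, {"tx": 0, "ty": 0, "tz": 0, "turn": 0}, {"tx": 0, "ty": 0, "tz": 0, "turn": 0}, {"tx": 0, "ty": 0, "tz": 0, "turn": 0}, {"tx": 0, "ty": 0, "tz": 0, "turn": 0}, {"tx": 0, "ty": 0, "tz": 0, "turn": 0}, {"tx": 0, "ty": 0, "tz": 0, "turn": 0}]' --gripper 0 --force 30

```text
t: 5.75
eef_pos: [0.6294, 0.2138, 0.0538]
orientation: [-0.122, 0.993, 0.0, 0.0]
wrist_force: [-1.7, 0.8, 3.2]
grip_width: 0.112
gripper_force: 32.1
```

Run:
```python
from h import *
togo(.6285,.2135,.053,.251+np.pi)
p,d=imaging.read_camera("side")
cv2.imwrite("pics/s3.png",cv2.resize(p[170:290,190:350,::-1],(800,600)))
```

```text
t 5.75 tcp [0.6294 0.2138 0.0538] psi -2.897 tz axis [ 0.001  0.    -1.   ] q [ 0.16  0.48  1.61  0.    1.05 -1.66] F [-1.7  0.8  3.2] grip 0.112 32.1
togo cm [ 0.1  -0.    0.08] turn -0.007
```

View pics/s3.png

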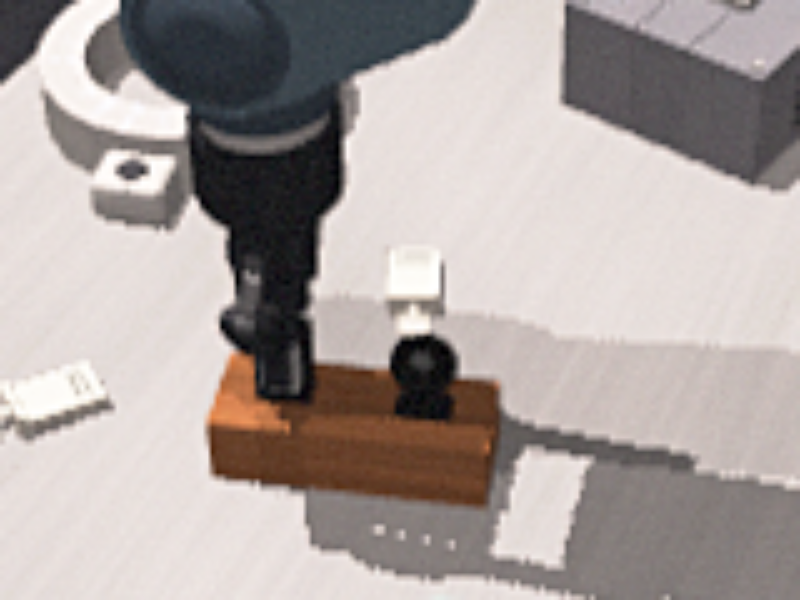

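The fingers hold the rectangular head at (285,375), opening about 9.5 mm; the round key at (425,375) is untouched. I tighten the grip, lift, and carry the key over.

Request:
send_rows --plan '[{"tx": 0, "ty": 0, "tz": 0, "turn": 0}, {"tx": 0, "ty": 0, "tz": -1, "turn": 0}, {"tx": 0, "ty": 0, "tz": -2, "turn": 0}, {"tx": 0, "ty": 0, "tz": -3, "turn": 0}, {"tx": 0, "ty": 0, "tz": -4, "turn": 0}, {"tx": 0, "ty": 0, "tz": -4, "turn": 0}, {"tx": 0, "ty": 0, "tz": -2, "turn": 0}, {"tx": 0, "ty": 0, "tz": 0, "turn": 0}]' --gripper 0 --force 90

```text
t: 6.6
eef_pos: [0.6312, 0.2136, 0.2179]
orientation: [-0.122, 0.993, -0.0, 0.004]
wrist_force: [0.1, -0.0, 0.1]
grip_width: 0.106
gripper_force: 87.9
```

Request:
send_rows --plan '[{"tx": 1.06, "ty": -1.94, "tz": 0, "turn": 0}, {"tx": 2.11, "ty": -3.86, "tz": 0, "turn": 0}, {"tx": 2.11, "ty": -3.86, "tz": 0, "turn": 0}, {"tx": 2.11, "ty": -3.86, "tz": 0, "turn": 0}, {"tx": 2.11, "ty": -3.86, "tz": 0, "turn": 0}, {"tx": 2.11, "ty": -3.86, "tz": 0, "turn": 0}, {"tx": 2.11, "ty": -3.86, "tz": 0, "turn": 0}, {"tx": 2.11, "ty": -3.86, "tz": 0, "turn": 0}]'

```text
t: 7.4
eef_pos: [0.5436, -0.1071, 0.2109]
orientation: [-0.122, 0.993, 0.001, -0.002]
wrist_force: [0.2, -0.4, -0.8]
grip_width: 0.107
gripper_force: 88.0
```

Request:
send_rows --plan '[{"tx": 2.11, "ty": -3.86, "tz": 0, "turn": 0}, {"tx": 2.11, "ty": -3.86, "tz": 0, "turn": 0}, {"tx": 1.06, "ty": -1.94, "tz": 0, "turn": 0.1}, {"tx": 0, "ty": 0, "tz": 0, "turn": 0.15}, {"tx": 0, "ty": 0, "tz": 0, "turn": 0.15}, {"tx": 0, "ty": 0, "tz": 0, "turn": 0.08}, {"tx": 0, "ty": 0, "tz": 0, "turn": 0}]'

```text
t: 8.1
eef_pos: [0.5166, -0.2119, 0.211]
orientation: [0.118, 0.993, 0.001, -0.002]
wrist_force: [-0.3, 0.3, -1.0]
grip_width: 0.107
gripper_force: 88.0
```

Run:
```python
from h import *
togo(.518,-.2115,.18,-.23+np.pi)
p,d=imaging.read_camera("side");np.savez("side4.npz",p=p,d=d)
p2,d2=imaging.read_camera("top");np.savez("top4.npz",p=p2,d=d2)
a=cv2.resize(p[110:210,280:390,::-1],(440,400),interpolation=cv2.INTER_CUBIC);b=cv2.resize(p2[200:290,340:430,::-1],(360,360))
b=cv2.copyMakeBorder(b,0,40,0,0,0)
cv2.imwrite("pics/s4.png",np.hstack([a,b]))
```

```text
t 8.1 tcp [ 0.5166 -0.2119  0.211 ] psi 2.906 tz axis [-0.003  0.002 -1.   ] q [-0.59  0.05  1.81 -0.    1.28 -1.93] F [-0.3  0.3 -1. ] grip 0.107 88.0
togo cm [-0.14  0.07  3.1 ] turn -0.006
```

View pics/s4.png

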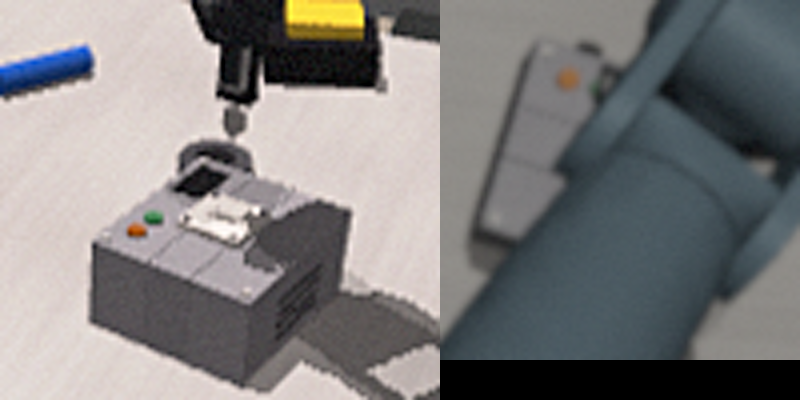

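The side crop shows the gripped key with its blade tip at crop (234,135), i.e. pixel (338.5,144), and the plate below it at (225,213). In the top view the arm hides the lock. I'll compare predicted and seen positions of the blade and the plate in the side view.

Run:
```python
from h import *
m=imaging.camera_model("side");K=np.array(m["camera_matrix"]);T=np.linalg.inv(np.array(m["pose"]))
def pr(P): c=T[:3,:3]@np.array(P)+T[:3,3];c=K@c;return (c[:2]/c[2]).round(2)
z=np.load("side4.npz");p=z["p"];P=pts("side",z["d"])
n=P-[.5166,-.2119,0]
k=(np.hypot(n[...,0],n[...,1])<.04)&(P[...,2]>.15)&(P[...,2]<.2)
for r in range(130,147):
    u=np.nonzero(k[r])[0]
    if len(u): print(r,u.min(),u.max(),p[r,u].mean(1).astype(int),P[r,u].mean(0).round(4))
t=np.array([.5166,-.2119,.211])
print("pred tip",pr(t-[0,0,.046]),"blade mid",pr(t-[0,0,.029]),"mouth",pr([.518,-.2115,.093]))
q=np.load("side0.npz")["p"];print(q[155:174,325:350].min(2))
for d in([.01,0],[0,.01]): print(pr([.518+d[0],-.2115+d[1],.093]))
yaw=-.23;R=np.array([[np.cos(yaw),-np.sin(yaw)],[np.sin(yaw),np.cos(yaw)]])
for a in((28,28),(28,-28),(-28,-28),(-28,28)): print("corner",pr([*(np.array([.518,-.2115])+R@np.array(a)/1000),.093]))
```

```text
135 338 338 [66] [ 0.5176 -0.2093  0.1976]
136 337 339 [148 108  93] [ 0.5183 -0.2134  0.192 ]
137 336 340 [104 103  98 110 181] [ 0.5176 -0.2119  0.1893]
138 336 341 [ 61  80  86  87 106 163] [ 0.5156 -0.2113  0.1865]
139 336 341 [ 67  85  82  88  77 133] [ 0.5151 -0.2109  0.1833]
140 336 341 [ 66  86  89  86  84 143] [ 0.515  -0.2117  0.1794]
141 336 341 [ 71  81  86  81  78 140] [ 0.5147 -0.2117  0.1759]
142 337 340 [75 80 74 90] [ 0.5143 -0.2113  0.1726]
143 337 339 [ 86  80 138] [ 0.5146 -0.2076  0.1709]
pred tip [337.64 143.91] blade mid [338.1  139.14] mouth [335.31 163.19]
[[ 58  28  28  36  26  34  27  40  29  13  68 155 189 179 176 171 152 149
  177 169 172 171 186 192 190]
 [ 15  22  33  29  41  27  38  19  17  68 152 191 176 180 165 141 157 174
  167 170 166 165 170 172 164]
 [  5  25  23  28  37  30   9  39 111 134 177 177 170 154 150 149 169 170
  170 172 168 169 170 167 167]
 [131  95   0  13  20   1  82 183  85 136 214 202 159 155 155 169 167 169
  169 171 164 172 170 171 166]
 [175 161 128 101  93 117 221 248 195 205 242 234 210 201 174 177 159 167
  165 172 168 171 
[... 907 characters left out ...]
189 228 251 191 121
   91 137 150 173 168 165 166]
 [154 176 172 173 163 142 128  94  99 121 184 191 161 140 202 180  93  88
  149 176 176 169 170 168 168]
 [169 166 173 174 175 176 163 143 142 123  92  98 132 152 153  71  92 149
  175 165 171 169 168 169 166]
 [170 168 170 167 169 171 173 174 171 162 142 116 105  85  87  93 145 176
  171 168 172 169 166 168 170]
 [172 171 170 170 169 170 172 170 175 174 155 162 144 139 138 144 173 171
  166 166 171 170 167 166 171]
 [167 164 169 172 171 169 172 171 170 143 159 173 169 172 170 173 172 168
  165 172 166 166 169 167 167]]
[332.4  162.56]
[334.4  164.68]
corner [323.58 164.16]
corner [332.35 157.05]
corner [346.96 162.24]
corner [338.41 169.64]
```

The blade and the slot both agree with prediction to within about 0.4 px, so the key sits centred in the grip. I correct slightly, go down close above the mouth and settle.

Request:
send_rows --plan '[{"tx": -0.14, "ty": 0.07, "tz": 2, "turn": 0}, {"tx": 0, "ty": 0, "tz": 2.5, "turn": 0}, {"tx": 0, "ty": 0, "tz": 1.5, "turn": 0}, {"tx": 0, "ty": 0, "tz": 0, "turn": 0}, {"tx": 0, "ty": 0, "tz": 0, "turn": 0}, {"tx": 0, "ty": 0, "tz": 0, "turn": 0}]'

```text
t: 8.8
eef_pos: [0.52, -0.2124, 0.1547]
orientation: [0.117, 0.993, -0.001, 0.001]
wrist_force: [-0.1, -0.1, 0.1]
grip_width: 0.104
gripper_force: 88.0
```

Run:
```python
from h import *
togo(.518,-.2115,.1048,-.23+np.pi)
p,d=imaging.read_camera("side")
cv2.imwrite("pics/s5.png",cv2.resize(p[130:190,300:380,::-1],(640,480),interpolation=cv2.INTER_CUBIC))
```

```text
t 8.8 tcp [ 0.52   -0.2124  0.1547] psi 2.906 tz axis [ 0.002 -0.001 -1.   ] q [-0.59  0.12  1.85 -0.    1.17 -1.92] F [-0.1 -0.1  0.1] grip 0.104 88.0
togo cm [0.23 0.05 4.99] turn -0.006
```

View pics/s5.png

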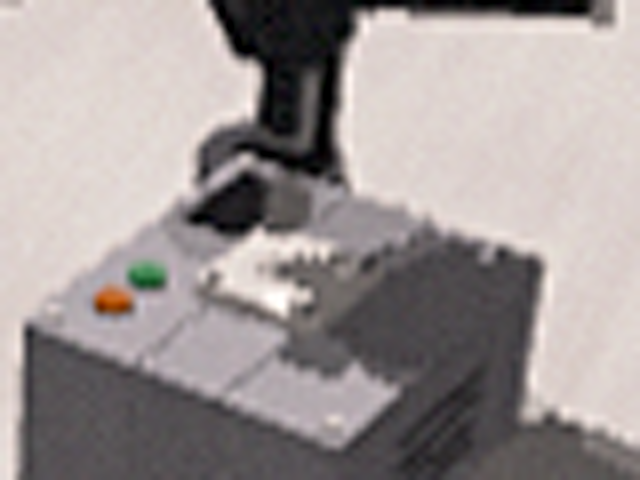

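The blade tip at crop (290,225) is just above and beyond the slot at (275,265). I make the remaining correction and approach slowly.

Request:
send_rows --plan '[{"tx": 0.2, "ty": 0.05, "tz": 0.5, "turn": 0}, {"tx": 0, "ty": 0, "tz": 0.5, "turn": 0}, {"tx": 0, "ty": 0, "tz": 0.2, "turn": 0}, {"tx": 0, "ty": 0, "tz": 0, "turn": 0}, {"tx": 0, "ty": 0, "tz": 0, "turn": 0}, {"tx": 0, "ty": 0, "tz": 0, "turn": 0}]'

```text
t: 9.45
eef_pos: [0.5175, -0.2111, 0.1414]
orientation: [0.118, 0.993, -0.0, 0.0]
wrist_force: [0.7, -0.4, -2.0]
grip_width: 0.104
gripper_force: 88.0
```

Run:
```python
from h import *
togo(.518,-.2115,.1048,-.23+np.pi)
```

```text
t 9.45 tcp [ 0.5175 -0.2111  0.1414] psi 2.906 tz axis [ 0. -0. -1.] q [-0.59  0.13  1.86 -0.    1.15 -1.93] F [ 0.7 -0.4 -2. ] grip 0.104 88.0
togo cm [-0.05 -0.03  3.66] turn -0.006
```

Well aligned. I go in slowly and watch the force.

Request:
send_rows --plan '[{"tx": -0.05, "ty": 0, "tz": 0.2, "turn": 0}, {"tx": 0, "ty": 0, "tz": 0.2, "turn": 0}, {"tx": 0, "ty": 0, "tz": 0.2, "turn": 0}, {"tx": 0, "ty": 0, "tz": 0.2, "turn": 0}, {"tx": 0, "ty": 0, "tz": 0, "turn": 0}]'

```text
t: 9.95
eef_pos: [0.5177, -0.2109, 0.1328]
orientation: [0.118, 0.993, 0.0, -0.0]
wrist_force: [-1.4, 0.6, -1.5]
grip_width: 0.11
gripper_force: 88.0
```

Request:
send_rows --plan '[{"tx": 0, "ty": 0, "tz": 0.2, "turn": 0}, {"tx": 0, "ty": 0, "tz": 0.2, "turn": 0}, {"tx": 0, "ty": 0, "tz": 0.2, "turn": 0}, {"tx": 0, "ty": 0, "tz": 0.2, "turn": 0}, {"tx": 0, "ty": 0, "tz": 0.2, "turn": 0}, {"tx": 0, "ty": 0, "tz": 0, "turn": 0}]'

```text
t: 10.55
eef_pos: [0.5176, -0.2109, 0.1227]
orientation: [0.118, 0.993, 0.0, -0.0]
wrist_force: [-1.2, -0.4, -1.2]
grip_width: 0.105
gripper_force: 88.2
```

Request:
send_rows --plan '[{"tx": 0, "ty": 0, "tz": 0.2, "turn": 0}, {"tx": 0, "ty": 0, "tz": 0.2, "turn": 0}, {"tx": 0, "ty": 0, "tz": 0.2, "turn": 0}, {"tx": 0, "ty": 0, "tz": 0.2, "turn": 0}, {"tx": 0, "ty": 0, "tz": 0.2, "turn": 0}, {"tx": 0, "ty": 0, "tz": 0, "turn": 0}, {"tx": 0, "ty": 0, "tz": 0, "turn": 0}]'

```text
t: 11.25
eef_pos: [0.5174, -0.2111, 0.1151]
orientation: [0.117, 0.993, 0.0, -0.001]
wrist_force: [-10.1, 2.5, 13.8]
grip_width: 0.106
gripper_force: 90.3
```

At the pins, 14 N downward load and a -x side push. I shift with the push and keep pressing.

Request:
send_rows --plan '[{"tx": 0.08, "ty": 0, "tz": 0, "turn": 0}, {"tx": 0, "ty": 0, "tz": 0.1, "turn": 0}, {"tx": 0, "ty": 0, "tz": 0.1, "turn": 0}, {"tx": 0, "ty": 0, "tz": 0, "turn": 0}, {"tx": 0, "ty": 0, "tz": 0, "turn": 0}]'

```text
t: 11.75
eef_pos: [0.516, -0.2106, 0.111]
orientation: [0.117, 0.993, 0.0, -0.002]
wrist_force: [-6.7, 1.4, 4.7]
grip_width: 0.104
gripper_force: 88.6
```

Request:
send_rows --plan '[{"tx": 0.06, "ty": 0, "tz": 0.15, "turn": 0}, {"tx": 0, "ty": 0, "tz": 0.15, "turn": 0}, {"tx": 0, "ty": 0, "tz": 0.15, "turn": 0}, {"tx": 0, "ty": 0, "tz": 0.15, "turn": 0}, {"tx": 0, "ty": 0, "tz": 0, "turn": 0}, {"tx": 0, "ty": 0, "tz": 0, "turn": 0}]'

```text
t: 12.35
eef_pos: [0.5174, -0.211, 0.1069]
orientation: [0.118, 0.993, -0.0, 0.001]
wrist_force: [-3.4, 2.0, 8.6]
grip_width: 0.106
gripper_force: 89.7
```

Run:
```python
from h import *
togo(.518,-.2115,.1048,-.23+np.pi)
```

```text
t 12.35 tcp [ 0.5174 -0.211   0.1069] psi 2.906 tz axis [ 0.002 -0.001 -1.   ] q [-0.59  0.18  1.88  0.    1.08 -1.93] F [-3.4  2.   8.6] grip 0.106 89.7
togo cm [-0.07 -0.03  0.21] turn -0.006
```

Request:
send_rows --plan '[{"tx": 0, "ty": 0, "tz": 0.15, "turn": 0}, {"tx": 0, "ty": 0, "tz": 0.15, "turn": 0}, {"tx": 0, "ty": 0, "tz": 0, "turn": 0}, {"tx": 0, "ty": 0, "tz": 0, "turn": 0}, {"tx": 0, "ty": 0, "tz": 0, "turn": 0}]'

```text
t: 12.85
eef_pos: [0.5175, -0.2111, 0.1049]
orientation: [0.118, 0.993, -0.0, 0.001]
wrist_force: [-7.2, 4.7, 13.7]
grip_width: 0.104
gripper_force: 90.5
```

Request:
send_rows --plan '[{"tx": 0, "ty": 0, "tz": 0.15, "turn": 0}, {"tx": 0, "ty": 0, "tz": 0.15, "turn": 0}, {"tx": 0, "ty": 0, "tz": 0, "turn": 0}, {"tx": 0, "ty": 0, "tz": 0, "turn": 0}, {"tx": 0, "ty": 0, "tz": 0, "turn": 0}]'

```text
t: 13.35
eef_pos: [0.5176, -0.2111, 0.1048]
orientation: [0.117, 0.993, -0.0, 0.0]
wrist_force: [-15.8, 8.4, 32.5]
grip_width: 0.102
gripper_force: 93.4
```

The key is seated: z held at 0.1048 while the load rose to 32 N. I ease the push a little and turn clockwise.

Request:
send_rows --plan '[{"tx": 0.05, "ty": 0, "tz": -0.15, "turn": 0}, {"tx": 0, "ty": 0, "tz": 0, "turn": 0}, {"tx": 0, "ty": 0, "tz": 0, "turn": 0.1}, {"tx": 0, "ty": 0, "tz": 0, "turn": 0.1}, {"tx": 0, "ty": 0, "tz": 0, "turn": 0.1}, {"tx": 0, "ty": 0, "tz": 0, "turn": 0.1}, {"tx": 0, "ty": 0, "tz": 0, "turn": 0}]'

```text
t: 14.05
eef_pos: [0.5173, -0.211, 0.1048]
orientation: [0.313, 0.95, -0.0, 0.001]
wrist_force: [-9.7, 7.0, 23.2]
grip_width: 0.103
gripper_force: 91.5
```

Run:
```python
from h import *
togo(.518,-.2115,.1048,-.23+np.pi-1.55);print(np.round(bot.read_state()["moment"],2))
```

```text
t 14.05 tcp [ 0.5173 -0.211   0.1048] psi 2.505 tz axis [ 0.002 -0.001 -1.   ] q [-0.59  0.18  1.88  0.    1.08 -1.52] F [-9.7  7.  23.2] grip 0.103 91.5
togo cm [-0.09 -0.    0.  ] turn 1.143
[ 1.16  1.77 -0.13]
```

Turning freely (0.4 rad, moment 0.13 N m). I continue.

Request:
send_rows --plan '[{"tx": 0, "ty": 0, "tz": 0, "turn": 0.12}, {"tx": 0, "ty": 0, "tz": 0, "turn": 0.12}, {"tx": 0, "ty": 0, "tz": 0, "turn": 0.12}, {"tx": 0, "ty": 0, "tz": 0, "turn": 0.12}, {"tx": 0, "ty": 0, "tz": 0, "turn": 0.12}, {"tx": 0, "ty": 0, "tz": 0, "turn": 0.12}, {"tx": 0, "ty": 0, "tz": 0, "turn": 0.12}, {"tx": 0, "ty": 0, "tz": 0, "turn": 0.12}]'

```text
t: 14.85
eef_pos: [0.5173, -0.2107, 0.1048]
orientation: [0.717, 0.697, 0.0, 0.0]
wrist_force: [-9.1, 7.5, 22.8]
grip_width: 0.106
gripper_force: 91.5
```

Run:
```python
from h import *
togo(.518,-.2115,.1048,-.23+np.pi-1.55);print(np.round(bot.read_state()["moment"],2))
```

```text
t 14.85 tcp [ 0.5173 -0.2107  0.1048] psi 1.542 tz axis [ 0.001 -0.    -1.   ] q [-0.59  0.18  1.88  0.    1.08 -0.56] F [-9.1  7.5 22.8] grip 0.106 91.5
togo cm [-0.08  0.07  0.  ] turn 0.181
[1.39 1.94 0.26]
```

Request:
send_rows --plan '[{"tx": 0, "ty": 0, "tz": 0, "turn": 0.08}, {"tx": 0, "ty": 0, "tz": 0, "turn": 0.08}, {"tx": 0, "ty": 0, "tz": 0, "turn": 0.04}, {"tx": 0, "ty": 0, "tz": 0, "turn": 0}, {"tx": 0, "ty": 0, "tz": 0, "turn": 0}]'

```text
t: 15.35
eef_pos: [0.5172, -0.2107, 0.1049]
orientation: [0.782, 0.624, 0.0, 0.0]
wrist_force: [-9.8, 6.9, 24.6]
grip_width: 0.109
gripper_force: 91.6
```

Run:
```python
from h import *
togo(.518,-.2115,.1048,-.23+np.pi-1.55);print(np.round(bot.read_state()["moment"],2))
```

```text
t 15.35 tcp [ 0.5172 -0.2107  0.1049] psi 1.347 tz axis [ 0.001 -0.    -1.   ] q [-0.59  0.18  1.88  0.    1.08 -0.37] F [-9.8  6.9 24.6] grip 0.109 91.6
togo cm [-0.06  0.09  0.01] turn -0.015
[1.37 1.96 0.1 ]
```

Request:
send_rows --plan '[{"tx": 0, "ty": 0, "tz": 0, "turn": 0.05}, {"tx": 0, "ty": 0, "tz": 0, "turn": 0.03}, {"tx": 0, "ty": 0, "tz": 0, "turn": 0}, {"tx": 0, "ty": 0, "tz": 0, "turn": 0}]'

```text
t: 15.75
eef_pos: [0.5171, -0.2107, 0.1048]
orientation: [0.806, 0.592, 0.0, 0.0]
wrist_force: [-9.3, 8.0, 23.9]
grip_width: 0.105
gripper_force: 91.6
```

Run:
```python
from h import *
togo(.518,-.2115,.1048,-.23+np.pi-1.55);print(np.round(bot.read_state()["moment"],2))
p,d=imaging.read_camera("side")
cv2.imwrite("pics/s6.png",cv2.resize(p[120:195,290:390,::-1],(800,600),interpolation=cv2.INTER_CUBIC))
```

```text
t 15.75 tcp [ 0.5171 -0.2107  0.1048] psi 1.268 tz axis [ 0.001 -0.    -1.   ] q [-0.59  0.18  1.88  0.    1.08 -0.29] F [-9.3  8.  23.9] grip 0.105 91.6
togo cm [-0.06  0.11  0.  ] turn -0.094
[1.4  2.05 0.37]
```

View pics/s6.png

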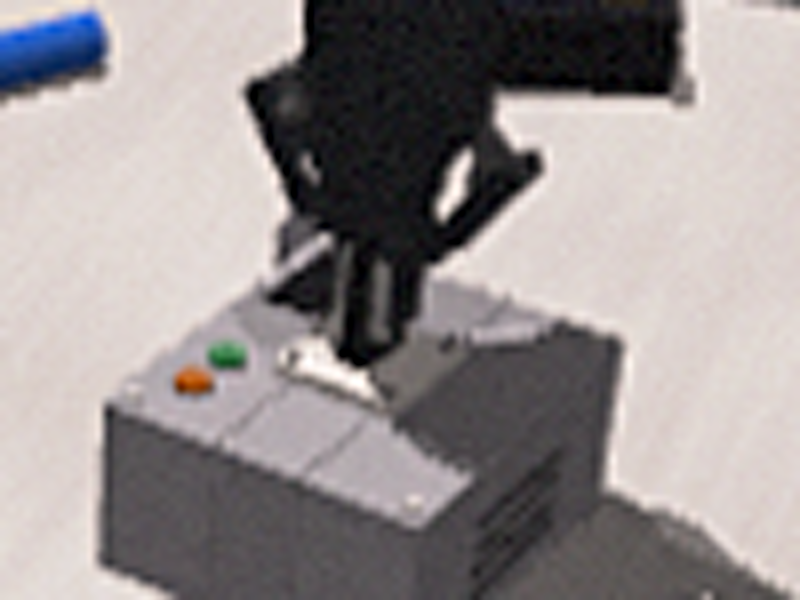

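The key's shoulder sits on the plate at crop (360,350), gripped and turned across the box. The last 0.08 rad raised the turning moment from 0.10 to 0.37 N m, so it is at the stop. Handing in.

```bash
python3 -c "
from plant import bot
print(bot.finish_job())"
```

```text
the job is handed in; nothing more can be done
None
```

I handed the job in with the rectangular-headed key pushed home in the key switch, turned clockwise to the stop and still gripped at about 90 N; the hand-in returned no verdict, and the round key, hub, bearing ring and drill were never touched.

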